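# Close a bottle gift carton and tuck its tab

### The job

Close the open gift carton on the packing bench by pushing with the fingertips only: fold its lid over, fold the tab along the lid's free edge inwards and tuck it down inside the carton, beneath the rolled lip of the front wall, then press the lid down flush and let go. Do not pick anything up or crush the carton; leave the bottle lying in it and the other things on the bench where they are.

Things in the scene. Friction and masses are not known exactly. Their poses are not given: they have to be found in the camera images.
- carton: Open cream card carton, 100 (x) x 340 (y) x 94 mm high, fixed in a wooden jig (22 mm high, 16 mm out). Origin: centre of its underside; z up. Lid hinge on its -x long side (robot's side); front wall on its +x side (far side), 4 mm thick, inner face x = 46. A rounded lip along the front wall's top (z 88 to 94 mm) reaches in to x = 40 mm. Heading within 0.85 rad of the world's.
- lid (a joint): Lid hinge, rad: 0 = shut flush on the walls, 1.57 = upright, 1.9 = leaning back to the robot, at most 2.1. Axis along the carton's y at x = -48, z = 95.5 mm. The lid is a board 86 (hinge to crease) x 338 x 3 mm, mid-thickness at the axis. Its stiff crease stays where it is left; 1 to 2.5 N at the free edge move it.
- tab (a joint): Crease of lid and tab, rad: 0 = in line with the lid, 1.57 = folded square inwards, at most 2.3. Tab: 30 (crease to edge) x 304 x 3 mm. Light (0.5 to 1 N); stays where left up to about 1.9, springs back to 1.9 if folded further. It catches on the lip: have it at 1.75 or more before its edge meets the lip (lid at 0.36). With the lid above 0.6 it swings free of the front wall.
- crease (a point): Point on the crease between lid and tab, at the middle of the carton's length. With lid closed it is at x = 38, y = 0, z = 95.5 mm in the carton's frame.
- tab_edge (a point): Middle of the tab's free edge, 30 mm from the crease.
- bottle: Dark wine bottle lying in the carton along its y, neck towards +y, 75 mm across, 297 mm long, 1.2 kg; origin on its axis, mid-length. Its top is 79 mm above the bench. It stays where it lies.
- standing_bottle: Bystander: brown wine bottle standing upright off one end of the carton, 75 mm across, 300 mm tall; origin at its foot.
- tasting_glass: Bystander: stemmed tasting glass standing off the other end of the carton, 66 mm across, 155 mm tall; origin at its foot.
- corkscrew: Bystander: folded waiter's corkscrew, wood and steel, 135 x 27 x 15 mm, lying on the robot's side of the carton; origin under its middle.
- cork: Bystander: cork standing on end, 24 mm across, 45 mm tall, beyond the carton; origin at its foot.
- tape_roll: Bystander: roll of brown paper tape lying flat, 110 mm across, 48 mm high, off the carton's right end; origin under its centre.
- tastevin: Bystander: small steel tasting bowl, 84 mm across, 28 mm high, off the carton's left end; origin under its centre.
- marker: Bystander: grey marker pen lying beyond the carton, 136 mm long, 16 mm thick; origin under its middle.

How it is judged:
At the end, for the whole second after the job is handed in: The lid is shut to within 0.07 rad (6 mm at its free edge) and still; the tab's edge is inside the front wall, 15 to 46 mm in the carton's x, at least 14 mm below the wall's top; the bottle is within 20 mm of its place in the carton, each bystander within 30 mm of its own (value of joint lid below 0.07 rad and z of tab_edge in the frame of carton below 0.08 m and x of tab_edge in the frame of carton between 0.015 and 0.046 m and velocity of joint lid below 0.05 rad/s and z of bottle in the frame of carton below 0.055 m and distance of bottle from where it was at the start of the episode below 0.02 m and distance of each of standing_bottle, tasting_glass, corkscrew, cork, tape_roll, tastevin, marker from where it was at the start of the episode below 0.03 m); the robot touches nothing.
It fails at once if the bottle is lifted or shifted in the carton (distance of bottle from where it was at the start of the episode above 0.02 m or z of bottle in the frame of carton above 0.055 m).
It fails at once if a bystander is moved by more than 30 mm, lifted or knocked over (distance of any of standing_bottle, tasting_glass, corkscrew, cork, tape_roll, tastevin, marker from where it was at the start of the episode above 0.03 m or angle between any of standing_bottle, tasting_glass's own z axis and vertical above 0.4 rad).
It fails at once if the carton is crushed (more than 60 N) (contact force between any of the fingers, the arm and carton above 60 N).
It also fails if it takes over 64 s, if anything falls off the work surface, if the arm or the gripper's body presses on something with over 40 N, if the wrist force passes 120 N, or if a joint passes its speed limit or range.

### The arm

A 6-joint arm with a two-finger parallel gripper is mounted at the origin on the work surface. World frame = base frame: x ahead of the robot, y to its left, z up, the work surface at z = 0. Lengths are in m, angles in rad, forces in N, time in s.
With the tool pointing down it reaches from about 0.375 to 0.925 m from the base axis. Payload 5.7 kg.
Tool frame: the origin (TCP) lies on the centre line of the jaws, within the pads' length; the fingertips stand 14 mm ahead of it and the grasp point (between the pads) lies 5 mm behind it (ctrl.nose_length is the distance from the TCP to the fingertips, in m); z points along the fingers, y is the line along which they close (so a half turn about z gives the same grasp; the last joint's range is limited). The gripper opens to 85 mm and grips with 20 to 120 N. Pads are 22 mm wide; open, the fingers measure 114 mm over their backs; the gripper's body (76 mm by 85 mm) begins 54 mm behind the grasp point. The pads swing forward as they close: fully open they stand 13 mm farther back than shut.
Start: joints at [1.134, 0.359, 1.51, -0, 1.272, -0.115], TCP at [0.19, 0.569, 0.245] pointing down, gripper open.
Joint ranges: [-2.97, 2.97], [-1.01, 2.36], [0.21, 2.38], [-0.96, 4.11], [0.2, 2.71], [-2.98, 2.98]. Speed limits (rad/s): [2.39, 2.39, 3.14, 3.14, 3.14, 3.14].

### API

Orientations are given as [roll, pitch, yaw] about the fixed x, y, z axes, in that order (R = Rz(yaw) Ry(pitch) Rx(roll)).
In Python, from bench import ctrl, eyes, workorder gives the robot as it stands. The module is installed in compiled form; this text tells all that it offers.
- The arm moves only by the shell command python3 -m pendant 'ROWS'. ROWS is JSON, a list of rows, each a list of 3 entries, a list of its own where there are three numbers: the turn, a rotation vector about the tool's x, y, z each as a share of 30 degrees, from -1 to 1, then the shift along the tool's x, y, z each as a share of 0.4 m, from -1 to 1, then the opening, from 0 (shut) to 1 (fully open). In form: [[[wx, wy, wz], [dx, dy, dz], hand], ...]. A call has 1 to 12 rows; each row is the pose to reach, as a shift and turn from the pose commanded when the call began, along the tool's axes at that moment; what a row does not reach only later rows make up. A row lasts 1/12 s, in which the tool goes at most 41.7 mm and 7.16 degrees, less where a joint would pass 70% of its speed; a pose out of reach is approached as far as the arm can. A call with a number of a shift or a turn outside -1 to 1 is refused whole. A call with a gripper value outside its range is refused whole. The fingers move at their own pace and stop on an object; the grip force is fixed at half the most. Time passes only in rows, so rows that repeat a pose let the fingers close. It gives the time, the measured TCP pose, the force, the opening and the grip force at its end, in the units of the state.
- ctrl.get_obs(): the state, without advancing time (a new reading comes with each control period).
- eyes.get_image(name): name is "scene" or "top" or "wrist"; returns the picture (384x512x3 uint8, blue, green, red); there is no depth.
- eyes.calibration(name): a dict with "fx", "fy", "cx", "cy" (pixels), "xyz" and "attitude" of the camera in the world. Camera axes: x right, y down, z forward; pixel columns grow to the right and rows downward; lengths in m; the calibration is good to about 2 mm. The wrist camera is an equidistant fisheye: a pixel r from the principal point sees the ray r / f radians off the axis. A picture is of the moment at which its call begins: read the wrist's pose just before it. calibration takes no time and is no camera call; for the wrist camera it gives the pose at the moment of the call.
- workorder.finish_job(): hands the job in; it is judged then, once.
The state is a dict: "time": time; "qpos": joint angles; "joint_velocities": joint speeds; "joint_torque": joint torques, N m; "ee_pos": TCP position; "tcp_rot": TCP orientation; "force": force on the tool from outside, world axes, zero at the start; "moment": the same for the moment, N m; "gripper_width": finger opening in m; "finger_force": force on a finger pad.
Only numpy, scipy, OpenCV 4.12 (cv2) and the standard library are available. Lean on these libraries where they do the work, as an engineer would, in place of code of your own. Each camera call takes 0.05 s, during which the arm holds its last target. There are 200 camera calls.

## Working session

There is one attempt and no reset: what is moved stays moved. The work goes in short steps, Python scripts to look and compute and a shell command to move; the robot and the scene stay as the last step left them, time stands still between calls to the robot, and variables do not carry over. Pictures are saved under pics/ and viewed, at most 10 in all, crops included, and the job is handed in when it is done.

```bash
mkdir -p pics; python3 - <<'E'
from bench import ctrl, eyes
import cv2, numpy as np
o=ctrl.get_obs(); print(o['time'],o['ee_pos'],o['tcp_rot'],o['force'],ctrl.nose_length)
for n in ('scene','top'):
    im=eyes.get_image(n); cv2.imwrite(f'pics/{n}0.png',im); print(n,eyes.calibration(n))
E
```

```text
0.0 [0.18950092 0.56860999 0.2444665 ] [-3.13979822e+00 -2.26641111e-04  2.81979701e+00] [-0.52200441 -0.70820839 -0.82733347] 0.014
scene {'fx': 360.3963832128153, 'fy': 360.3963832128153, 'cx': 254.170509956465, 'cy': 194.23366863830628, 'xyz': array([ 1.13421547, -0.06391707,  1.04544106]), 'attitude': array([-2.60929635, -0.00265341,  1.42842408])}
top {'fx': 438.43522412376376, 'fy': 438.43522412376376, 'cx': 257.9121453197002, 'cy': 181.85931290459877, 'xyz': array([0.35611337, 0.01157484, 1.30513389]), 'attitude': array([-2.9432071 ,  0.00413922, -1.5562884 ])}
```

View pics/top0.png

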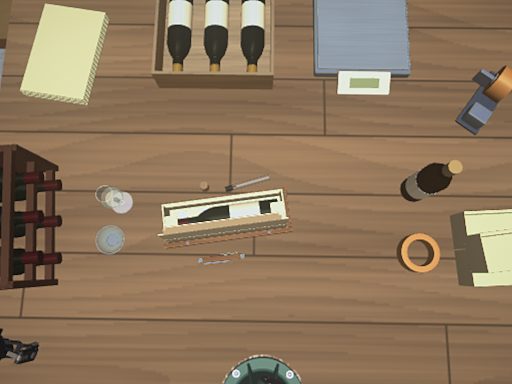

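View pics/scene0.png

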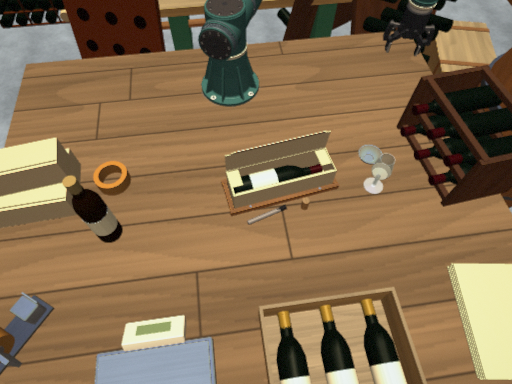

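Top: carton about (225,215), slightly turned; lid leaning back towards the robot (lower edge). The cork (204,186), marker (247,183) and corkscrew (221,258) are close by. I'll enlarge both views to get corner pixels.

```bash
python3 - <<'E'
import cv2, numpy as np
a=cv2.imread('pics/top0.png')[170:270,150:300]; b=cv2.imread('pics/scene0.png')[125:228,210:345]
a=cv2.resize(a,None,fx=5.2,fy=5.2,interpolation=cv2.INTER_CUBIC)
b=cv2.resize(b,None,fx=5.8,fy=5.8,interpolation=cv2.INTER_CUBIC)
cv2.imwrite('pics/top_c.png',a);cv2.imwrite('pics/scene_c.png',b);print(a.shape,b.shape)
E
```

```text
(520, 780, 3) (597, 783, 3)
```

View pics/top_c.png

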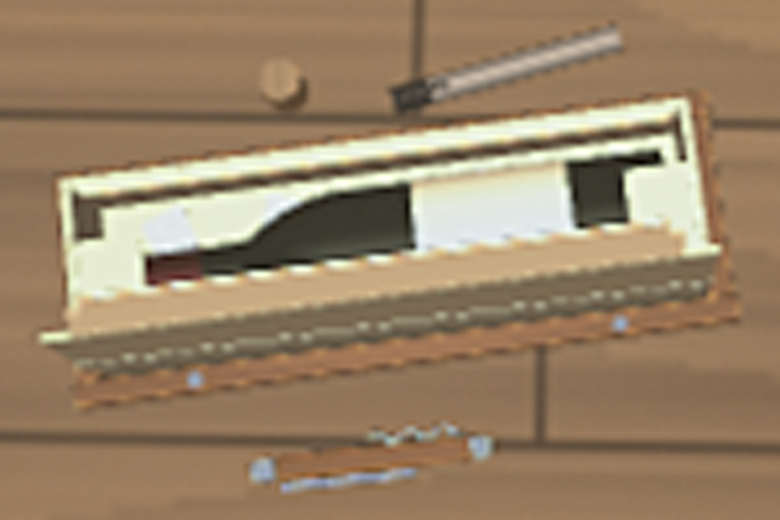

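View pics/scene_c.png

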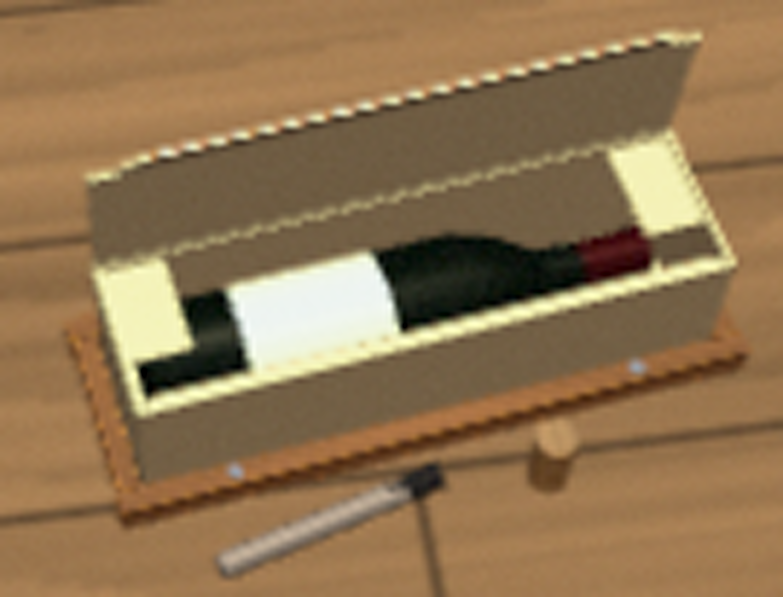

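```bash
cat > h.py <<'E'
import numpy as np, cv2
from scipy.spatial.transform import Rotation as R
from scipy.optimize import least_squares
from bench import eyes, ctrl
def proj(n,P):
    c=eyes.calibration(n); p=(np.atleast_2d(P)-c['xyz'])@R.from_euler('xyz',c['attitude']).as_matrix()
    return np.c_[c['fx']*p[:,0]/p[:,2]+c['cx'],c['fy']*p[:,1]/p[:,2]+c['cy']]
def lidpt(L,T,r,t=0,y=0):   # point r along the lid, t along the tab; carton frame (m)
    d=np.array([np.cos(L),0,np.sin(L)]); a=L-T; e=np.array([np.cos(a),0,np.sin(a)])
    return np.array([-.048,y,.0955])+r*d+t*e
def world(c,P): # c=(x,y,yaw)
    return np.atleast_2d(P)@R.from_euler('z',c[2]).as_matrix().T+[c[0],c[1],0]
E
python3 - <<'E'
from h import *
t=lambda u,v:(150+u/5.2-.4,170+v/5.2-.4); s=lambda u,v:(210+u/5.8-.4,125+v/5.8-.4)
top=[((.05,.17,.094),t(58,180)),((.05,-.17,.094),t(692,97))]
sc=[((.05,.17,.094),s(735,266)),((.05,-.17,.094),s(143,413)),((-.05,.17,.094),s(672,133)),((-.05,-.17,.094),s(97,268))]
f=lambda c:np.r_[(proj('top',world(c,[p for p,_ in top]))-[q for _,q in top]).ravel(),(proj('scene',world(c,[p for p,_ in sc]))-[q for _,q in sc]).ravel()]
r=least_squares(f,[.45,.05,.1]); c=r.x; print(c,np.round(r.fun,1))
g=lambda L:np.r_[(proj('top',world(c,[lidpt(L[0],0,.086,0,y) for y in(.169,-.169)]))-[t(40,340),t(720,250)]).ravel(),
 (proj('scene',world(c,[lidpt(L[0],0,.086,0,y) for y in(.169,-.169)]))-[s(700,38),s(90,182)]).ravel()]
r2=least_squares(g,[1.7]); L=r2.x[0]; print(L,np.round(r2.fun,1))
for T in (0,.4,.8,1.2,1.6):
  P=world(c,[lidpt(L,T,.086,.03,y) for y in(.152,-.152)])
  print(T,np.round((proj('top',P)-[150,170])*5.2),np.round((proj('scene',P)-[210,125])*5.8))
# bystanders
def ray(u,v,z):
    k=eyes.calibration('top');d=R.from_euler('xyz',k['attitude']).apply([(u-k['cx'])/k['fx'],(v-k['cy'])/k['fy'],1]);return k['xyz']+d*(z-k['xyz'][2])/d[2]
for n,u,v,z in[('cork',*t(280,80),.045),('mk1',*t(395,100),.01),('mk2',*t(618,38),.01),('cs1',*t(262,470),.01),('cs2',*t(482,447),.01),('glass',104,193,.155),('tastevin',110,240,.02),('sb',410,190,0),('tape',420,253,.04)]:
    print(n,np.round(ray(u,v,z),3))
E
```

```text
[0.50651907 0.1155131  0.14063668] [-0.2 -0.  -1.4  0.8  0.5  0.7 -0.8  1.  -0.5 -0.4 -0.8 -0.1]
1.5104305376301355 [-0.9 -0.2 -0.6  0.5  0.1  0.4 -0.6 -0. ]
0 [[ 54. 324.]
 [683. 244.]] [[680.  10.]
 [114. 139.]]
0.4 [[ 53. 300.]
 [680. 221.]] [[687.  30.]
 [120. 160.]]
0.8 [[ 55. 283.]
 [676. 204.]] [[692.  53.]
 [126. 184.]]
1.2 [[ 59. 273.]
 [674. 195.]] [[692.  74.]
 [129. 205.]]
1.6 [[ 64. 273.]
 [672. 196.]] [[689.  90.]
 [131. 221.]]
cork [0.598 0.18  0.045]
mk1 [0.594 0.118 0.01 ]
mk2 [ 0.632 -0.011  0.01 ]
cs1 [0.382 0.186 0.01 ]
cs2 [0.397 0.063 0.01 ]
glass [0.551 0.43  0.155]
tastevin [0.436 0.449 0.02 ]
sb [ 0.6   -0.439  0.   ]
tape [ 0.41  -0.444  0.04 ]
```

```bash
cat >> h.py <<'E'
C=np.array([0.50652,0.11551,0.14064])
def shares(*tips):  # fingertip targets, carton mm -> shift shares of the tool's axes now
    o=ctrl.get_obs(); M=R.from_euler('xyz',o['tcp_rot'])
    tip=o['ee_pos']+M.apply([0,0,.014])
    cur=(R.from_euler('z',-C[2]).apply(tip-[C[0],C[1],0]))*1000
    print('t',round(o['time'],2),'tip carton mm',cur.round(1),'yaw err deg',np.rad2deg((o['tcp_rot'][2]-C[2]-np.pi+np.pi)%(2*np.pi)-np.pi).round(2),'F',o['force'].round(2))
    for p in tips: print(p,(M.inv().apply(world(C,np.array(p)/1000)[0]-tip)/.4).round(4))
E
python3 - <<'E'
from h import *
shares((-30,0,240))
E
```

```text
t 0.1 tip carton mm [-250.4  493.1  230.5] yaw err deg -26.49 F [ 0.09 -1.1   0.21]
(-30, 0, 240) [-1.043  -0.8575 -0.0224]
```

```bash
python3 -m pendant '[[[0,0,-0.2],[-0.1,-0.08,-0.022],0],[[0,0,-0.4],[-0.17,-0.14,-0.022],0],[[0,0,-0.6],[-0.25,-0.2,-0.022],0],[[0,0,-0.8],[-0.33,-0.27,-0.022],0],[[0,0,-0.883],[-0.41,-0.34,-0.022],0],[[0,0,-0.883],[-0.49,-0.4,-0.022],0],[[0,0,-0.883],[-0.57,-0.47,-0.022],0],[[0,0,-0.883],[-0.65,-0.53,-0.022],0],[[0,0,-0.883],[-0.73,-0.6,-0.022],0],[[0,0,-0.883],[-0.81,-0.66,-0.022],0],[[0,0,-0.883],[-0.9,-0.73,-0.022],0],[[0,0,-0.883],[-1,-0.8575,-0.022],0]]'
python3 - <<'E'
from h import *
shares((-30,0,240),(-30,0,215))
E
```

```text
time: 1.1
ee_pos: [0.4524, 0.1428, 0.2542]
tcp_rot: [3.141, 0.002, -3.001]
force: [1.3, -0.4, 0.6]
gripper_width: -0.0001
finger_force: 0.0
t 1.1 tip carton mm [-49.8  34.6 240.2] yaw err deg -0.01 F [ 1.25 -0.38  0.62]
(-30, 0, 240) [-0.0495 -0.0864  0.0005]
(-30, 0, 215) [-0.0494 -0.0864  0.063 ]
```

```bash
python3 -m pendant '[[[0,0,0],[0,0,0],0],[[0,0,0],[0,0,0],0]]'
python3 - <<'E'
from h import *
shares((-30,0,240),(-30,0,215),(-30,0,187))
E
```

```text
time: 1.27
ee_pos: [0.451, 0.1422, 0.2538]
tcp_rot: [-3.141, -0.001, -3.006]
force: [0.0, -0.0, -0.6]
gripper_width: 0.0005
finger_force: 0.0
t 1.27 tip carton mm [-51.2  34.2 239.8] yaw err deg -0.3 F [ 0.02 -0.03 -0.62]
(-30, 0, 240) [-0.0534 -0.0853 -0.0005]
(-30, 0, 215) [-0.0535 -0.0853  0.062 ]
(-30, 0, 187) [-0.0535 -0.0853  0.132 ]
```

```bash
python3 -m pendant '[[[0,0,0.01],[-0.0535,-0.085,0],0],[[0,0,0.01],[-0.0535,-0.085,0.02],0],[[0,0,0.01],[-0.0535,-0.085,0.04],0],[[0,0,0.01],[-0.0535,-0.085,0.06],0],[[0,0,0.01],[-0.0535,-0.085,0.075],0],[[0,0,0.01],[-0.0535,-0.085,0.09],0],[[0,0,0.01],[-0.0535,-0.085,0.105],0],[[0,0,0.01],[-0.0535,-0.085,0.12],0],[[0,0,0.01],[-0.0535,-0.085,0.13],0],[[0,0,0.01],[-0.0535,-0.085,0.13],0]]'
python3 - <<'E'
from h import *
shares((-30,0,200),(-11,0,200),(-11,0,168))
im=eyes.get_image('scene')[105:215,205:350]; cv2.imwrite('pics/s1.png',cv2.resize(im,None,fx=5.4,fy=5.4,interpolation=cv2.INTER_CUBIC))
E
```

```text
time: 2.1
ee_pos: [0.4752, 0.1138, 0.201]
tcp_rot: [-3.142, -0.003, -3.006]
force: [-0.3, -0.5, -0.7]
gripper_width: -0.0
finger_force: 0.0
t 2.1 tip carton mm [-31.3   2.7 187. ] yaw err deg -0.28 F [-0.31 -0.46 -0.67]
(-30, 0, 200) [-0.0032 -0.0067 -0.0326]
(-11, 0, 200) [-0.0507 -0.0064 -0.0328]
(-11, 0, 168) [-0.0509 -0.0064  0.0472]
```

View pics/s1.png

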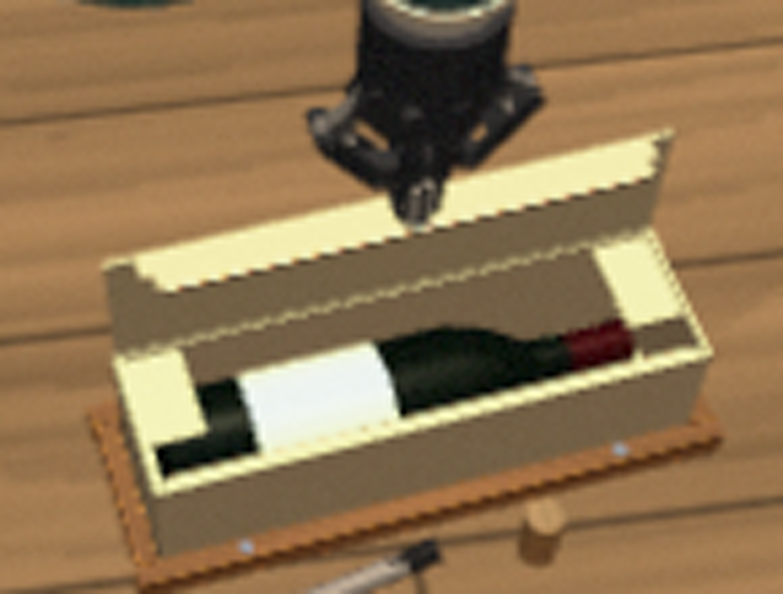

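The tab has folded over: its edge runs from (165,292) to (658,178) and the lid is still upright, with its crease from (108,262) to (670,132). Next I go further out and push lower.

```bash
python3 -m pendant '[[[0,0,0.01],[0,0,-0.03],0],[[0,0,0.01],[-0.05,-0.006,-0.03],0],[[0,0,0.01],[-0.05,-0.006,-0.015],0],[[0,0,0.01],[-0.05,-0.006,0],0],[[0,0,0.01],[-0.05,-0.006,0.015],0],[[0,0,0.01],[-0.05,-0.006,0.03],0],[[0,0,0.01],[-0.05,-0.006,0.04],0],[[0,0,0.01],[-0.05,-0.006,0.047],0],[[0,0,0.01],[-0.05,-0.006,0.047],0],[[0,0,0.01],[-0.05,-0.006,0],0],[[0,0,0.01],[-0.05,-0.006,-0.05],0],[[0,0,0.01],[-0.05,-0.006,-0.1],0]]'
python3 - <<'E'
from h import *
shares((-11,0,240))
for n,(r0,r1,c0,c1) in dict(scene=(110,220,205,350),top=(185,265,145,300)).items():
    im=eyes.get_image(n); cv2.imwrite(f'pics/{n}2_full.png',im); globals()[n]=cv2.resize(im[r0:r1,c0:c1],(145*4+0 if n=='scene' else 600,440 if n=='scene' else 310),interpolation=cv2.INTER_CUBIC)
cv2.imwrite('pics/s2.png',cv2.resize(cv2.imread('pics/scene2_full.png')[110:220,205:350],None,fx=5.4,fy=5.4,interpolation=cv2.INTER_CUBIC))
E
```

```text
time: 3.15
ee_pos: [0.4957, 0.114, 0.2424]
tcp_rot: [3.142, -0.002, -3.011]
force: [0.4, -0.4, 0.3]
gripper_width: 0.0
finger_force: 0.0
t 3.15 tip carton mm [-10.9   0.  228.4] yaw err deg -0.6 F [ 0.4  -0.36  0.35]
(-11, 0, 240) [ 0.0003 -0.0001 -0.029 ]
```

View pics/s2.png

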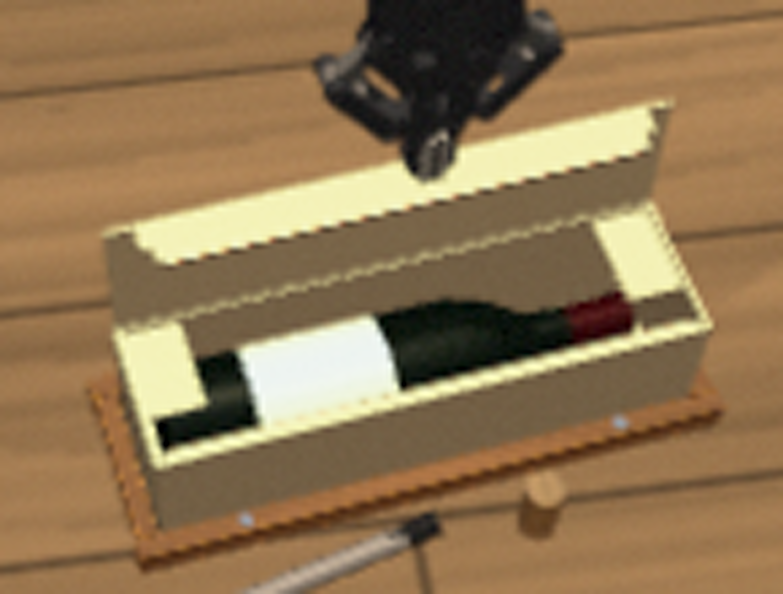

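```bash
cat >> h.py <<'E'
def fit(cr,ed,n='scene',L0=1.5,T0=1.2):
    # cr, ed: two pixels each on the crease line / edge line (full image); distance of the projected line from the points
    def d(P,Q):
        q=proj(n,world(C,P)); u=(q[1]-q[0])/np.linalg.norm(q[1]-q[0]); return [(p-q[0])@[-u[1],u[0]] for p in np.array(Q)]
    f=lambda v:np.r_[d([lidpt(v[0],0,.086,0,y) for y in(.169,-.169)],cr),d([lidpt(v[0],v[1],.086,.03,y) for y in(.152,-.152)],ed)]
    best=[least_squares(f,[L0,t]) for t in (.5,1.2,1.9)]
    for b in best: print('L,T',b.x.round(3),'res',b.fun.round(2))
E
python3 - <<'E'
from h import *
s=lambda u,v:(205+u/5.4-.4,110+v/5.4-.4)
fit([s(125,230),s(650,107)],[s(175,264),s(645,154)])
C0=C
for L,T in((1.5,1.2),(1.5,1.5),(1.5,1.9),(1.4,1.9)):
    print(L,T,((proj('scene',world(C,[lidpt(L,0,.086,0,.169),lidpt(L,0,.086,0,-.169),lidpt(L,T,.086,.03,.152),lidpt(L,T,.086,.03,-.152),(.05,.17,.094),(.05,-.17,.094)]))-[205,110])*5.4).round().tolist())
E
```

```text
L,T [1.647 1.684] res [-0.24  0.25 -0.06  0.06]
L,T [1.647 1.684] res [-0.24  0.25 -0.06  0.06]
L,T [1.647 1.684] res [-0.24  0.25 -0.06  0.06]
1.5 1.2 [[678.0, 117.0], [106.0, 249.0], [672.0, 152.0], [148.0, 274.0], [712.0, 330.0], [154.0, 469.0]]
1.5 1.5 [[678.0, 117.0], [106.0, 249.0], [670.0, 163.0], [149.0, 285.0], [712.0, 330.0], [154.0, 469.0]]
1.5 1.9 [[678.0, 117.0], [106.0, 249.0], [665.0, 173.0], [149.0, 294.0], [712.0, 330.0], [154.0, 469.0]]
1.4 1.9 [[683.0, 130.0], [110.0, 263.0], [669.0, 187.0], [153.0, 309.0], [712.0, 330.0], [154.0, 469.0]]
```

Fit: lid 1.65, tab 1.68 – the second push missed outboard of the tab's edge. I'll repeat it 11 mm nearer.

```bash
python3 - <<'E'
from h import *
shares((-23,0,190),(-23,0,167))
E
```

```text
t 3.25 tip carton mm [-8.000e+00 -1.000e-01  2.312e+02] yaw err deg -0.6 F [ 1.27  0.32 -0.07]
(-23, 0, 190) [ 3.800e-02 -1.000e-04  1.027e-01]
(-23, 0, 167) [ 3.830e-02 -1.000e-04  1.602e-01]
```

```bash
python3 -m pendant '[[[0,0,0.02],[0.032,0,0.05],0],[[0,0,0.02],[0.032,0,0.09],0],[[0,0,0.02],[0.032,0,0.115],0],[[0,0,0.02],[0.032,0,0.13],0],[[0,0,0.02],[0.032,0,0.145],0],[[0,0,0.02],[0.032,0,0.16],0],[[0,0,0.02],[0.032,0,0.16],0],[[0,0,0.02],[0.032,0,0.16],0],[[0,0,0.02],[0.032,0,0.12],0],[[0,0,0.02],[0.032,0,0.07],0],[[0,0,0.02],[0.032,0,0],0],[[0,0,0.02],[0.032,0,0],0]]'
python3 - <<'E'
from h import *
shares((-90,0,230))
im=eyes.get_image('scene'); cv2.imwrite('pics/s3.png',cv2.resize(im[110:220,205:350],None,fx=5.4,fy=5.4,interpolation=cv2.INTER_CUBIC))
E
```

```text
time: 4.25
ee_pos: [0.4868, 0.1127, 0.2467]
tcp_rot: [-3.141, 0.008, -3.022]
force: [0.4, 0.6, 1.2]
gripper_width: 0.0002
finger_force: 0.0
t 4.25 tip carton mm [-19.8  -0.  232.7] yaw err deg -1.2 F [0.37 0.61 1.24]
(-90, 0, 230) [ 0.1756 -0.0036  0.0053]
```

View pics/s3.png

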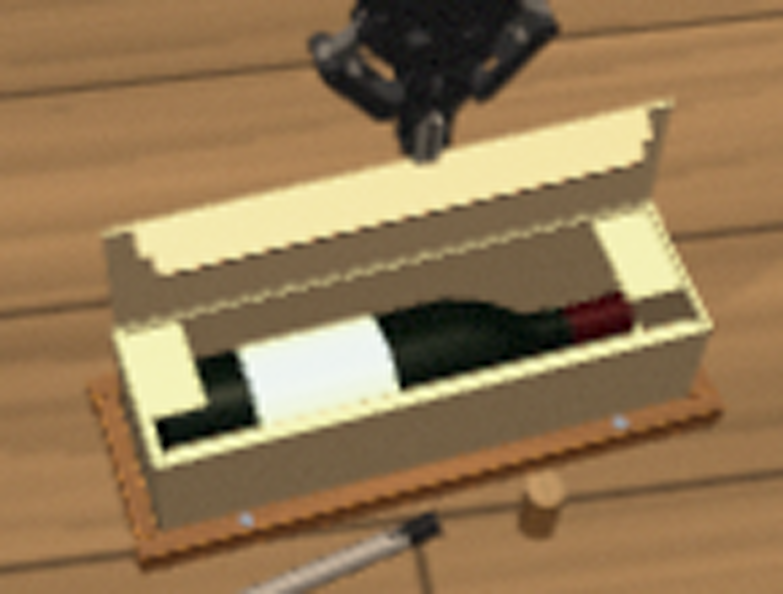

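The tab's edge is now lower: (175,273) to (645,165), crease unchanged.

```bash
python3 - <<'E'
from h import *
s=lambda u,v:(205+u/5.4-.4,110+v/5.4-.4)
fit([s(125,230),s(650,107)],[s(175,273),s(645,165)])
# lid-closing arc: finger's leading bottom corner (tcp x + 11 mm) on the lid's back at r from the hinge
for L in (1.65,1.4,1.2,1.0,.8,.6,.4,.25,.1,0):
    r=72; x=-48+r*np.cos(L)-1.5*np.sin(L)-11; z=95.5+r*np.sin(L)+1.5*np.cos(L); print(L,round(x,1),round(z,1))
shares((-85,0,240),(-85,0,166))
E
```

```text
L,T [1.643 2.261] res [-0.16  0.33  0.07 -0.23]
L,T [1.643 2.261] res [-0.16  0.33  0.07 -0.23]
L,T [1.643 2.261] res [-0.16  0.33  0.07 -0.23]
1.65 -66.2 167.2
1.4 -48.2 166.7
1.2 -34.3 163.2
1.0 -21.4 156.9
0.8 -9.9 148.2
0.6 -0.4 137.4
0.4 6.7 124.9
0.25 10.4 114.8
0.1 12.5 104.2
0 13.0 97.0
t 4.3 tip carton mm [-20.6  -0.  230.8] yaw err deg -1.2 F [ 0.9  -0.56  0.05]
(-85, 0, 240) [ 0.1608 -0.0033 -0.024 ]
(-85, 0, 166) [ 0.1619 -0.0033  0.161 ]
```

```bash
python3 -m pendant '[[[0,0,-0.04],[0.09,-0.002,0],0],[[0,0,-0.04],[0.162,-0.003,0],0],[[0,0,-0.04],[0.162,-0.003,0],0],[[0,0,-0.04],[0.162,-0.003,0.08],0],[[0,0,-0.04],[0.162,-0.003,0.16],0],[[0,0,-0.04],[0.162,-0.003,0.16],0],[[0,0,-0.04],[0.162,-0.003,0.16],0]]'
python3 - <<'E'
from h import *
shares(*[(x,0,z) for x,z in((-66,167),(-48,167),(-34,163),(-21,157),(-10,148),(0,137.5),(6.7,125))])
E
```

```text
time: 4.88
ee_pos: [0.4179, 0.1033, 0.1768]
tcp_rot: [3.141, -0.005, -3.001]
force: [-0.2, -0.5, 0.8]
gripper_width: -0.0002
finger_force: 0.0
t 4.88 tip carton mm [-89.6   0.3 162.8] yaw err deg -0.01 F [-0.18 -0.53  0.77]
(-66, 0, 167) [-0.0589 -0.0008 -0.0108]
(-48, 0, 167) [-0.1039 -0.0008 -0.0111]
(-34, 0, 163) [-0.1389 -0.0008 -0.0013]
(-21, 0, 157) [-0.1715 -0.0008  0.0136]
(-10, 0, 148) [-0.1991 -0.0008  0.0359]
(0, 0, 137.5) [-0.2243 -0.0008  0.062 ]
(6.7, 0, 125) [-0.2412 -0.0008  0.0932]
```

```bash
python3 -m pendant '[[[0,0,0],[-0.03,0,0],0],[[0,0,0],[-0.055,0,-0.005],0],[[0,0,0],[-0.08,0,-0.006],0],[[0,0,0],[-0.1,0,-0.006],0],[[0,0,0],[-0.12,0,-0.002],0],[[0,0,0],[-0.137,0,0.004],0],[[0,0,0],[-0.153,0,0.011],0],[[0,0,0],[-0.169,0,0.019],0],[[0,0,0],[-0.183,0,0.03],0],[[0,0,0],[-0.197,0,0.041],0],[[0,0,0],[-0.21,0,0.053],0],[[0,0,0],[-0.222,0,0.067],0]]'
python3 - <<'E'
from h import *
shares(*[(x,0,z) for x,z in((6.7,125),(10.4,115),(12.5,104),(13,97),(14,94))])
im=eyes.get_image('scene'); cv2.imwrite('pics/s4.png',cv2.resize(im[110:220,205:350],None,fx=5.4,fy=5.4,interpolation=cv2.INTER_CUBIC))
E
```

```text
time: 5.88
ee_pos: [0.5077, 0.1159, 0.1506]
tcp_rot: [3.142, -0.001, -3.001]
force: [-1.6, 0.9, 1.0]
gripper_width: 0.0002
finger_force: 0.9
t 5.88 tip carton mm [  1.2   0.3 136.6] yaw err deg -0.01 F [-1.63  0.91  0.96]
(6.7, 0, 125) [-0.0138 -0.0007  0.029 ]
(10.4, 0, 115) [-0.0231 -0.0007  0.054 ]
(12.5, 0, 104) [-0.0284 -0.0007  0.0815]
(13, 0, 97) [-0.0296 -0.0007  0.099 ]
(14, 0, 94) [-0.0321 -0.0007  0.1065]
```

View pics/s4.png

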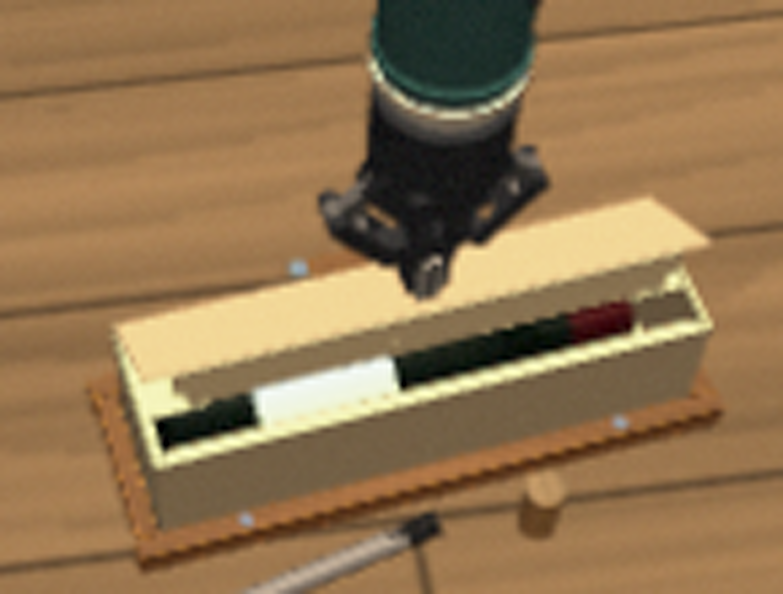

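The lid is about 0.6, crease from (145,380) to (708,243). The tab hangs below it, its edge from about (190,403) to (640,297).

```bash
python3 - <<'E'
from h import *
s=lambda u,v:(205+u/5.4-.4,110+v/5.4-.4)
fit([s(145,380),s(708,243)],[s(190,403),s(640,297)],L0=.6)
for T in (1.5,1.7,1.9,2.1): print(T,((proj('scene',world(C,[lidpt(.63,T,.086,.03,y) for y in(.152,-.152)]))-[205,110])*5.4).round().tolist())
E
```

```text
L,T [0.623 0.307] res [-0.12  0.12  0.33 -0.34]
L,T [0.623 2.039] res [-0.12  0.12  0.33 -0.34]
L,T [0.623 2.039] res [-0.12  0.12  0.33 -0.34]
1.5 [[687.0, 296.0], [178.0, 421.0]]
1.7 [[682.0, 293.0], [176.0, 417.0]]
1.9 [[678.0, 288.0], [174.0, 411.0]]
2.1 [[674.0, 281.0], [171.0, 403.0]]
```

Tab is about 1.9–2.0. Closing on.

```bash
python3 -m pendant '[[[0,0,0],[-0.008,0,0.015],0],[[0,0,0],[-0.014,0,0.029],0],[[0,0,0],[-0.019,0,0.041],0],[[0,0,0],[-0.023,0,0.054],0],[[0,0,0],[-0.026,0,0.066],0],[[0,0,0],[-0.028,0,0.078],0],[[0,0,0],[-0.03,0,0.088],0],[[0,0,0],[-0.03,0,0.096],0],[[0,0,0],[-0.03,0,0.101],0],[[0,0,0],[-0.03,0,0.101],0]]'
python3 - <<'E'
from h import *
shares((14,0,94))
im=eyes.get_image('scene'); cv2.imwrite('pics/s5.png',cv2.resize(im[110:220,205:350],None,fx=5.4,fy=5.4,interpolation=cv2.INTER_CUBIC))
E
```

```text
time: 6.77
ee_pos: [0.5194, 0.1175, 0.1111]
tcp_rot: [-3.141, -0.0, -3.001]
force: [1.1, 0.0, 2.6]
gripper_width: -0.0
finger_force: 1.3
t 6.77 tip carton mm [13.1  0.2 97.1] yaw err deg -0.0 F [1.07 0.01 2.61]
(14, 0, 94) [-0.0023 -0.0004  0.0076]
```

View pics/s5.png

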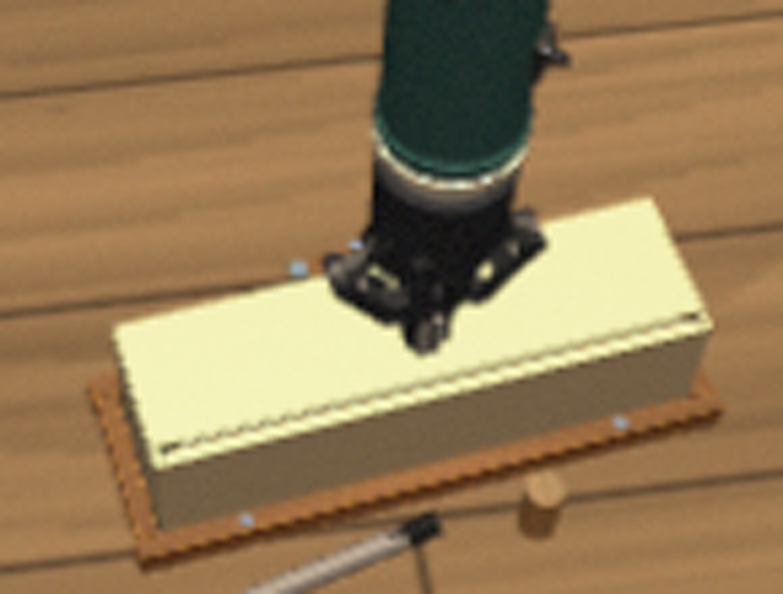

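The lid lies flush: its crease from (165,450) to (700,317) sits behind the lip, with the tab inside. A little more press to seat it.

```bash
python3 -m pendant '[[[0,0,0],[0,0,0.003],0],[[0,0,0],[0,0,0.005],0],[[0,0,0],[0,0,0.005],0]]'
```

```text
time: 7.07
ee_pos: [0.5195, 0.1175, 0.1108]
tcp_rot: [-3.141, 0.001, -3.001]
force: [-4.1, -0.8, 20.8]
gripper_width: 0.0001
finger_force: 10.7
```

It meets a hard stop at 21 N, so it is seated. Lifting off.

```bash
python3 -m pendant '[[[0,0,0],[0,0,-0.01],0],[[0,0,0],[0,0,-0.05],0],[[0,0,0],[0,0,-0.13],0],[[0,0,0],[0,0,-0.22],0],[[0,0,0],[0.1,0,-0.3],0],[[0,0,0],[0.2,0,-0.35],0],[[0,0,0],[0.3,0,-0.35],0],[[0,0,0],[0.3,0,-0.35],0],[[0,0,0],[0.3,0,-0.35],0],[[0,0,0],[0.3,0,-0.35],0],[[0,0,0],[0.3,0,-0.35],0]]'
python3 - <<'E'
from h import *
shares()
im=eyes.get_image('scene'); cv2.imwrite('pics/s6.png',cv2.resize(im[100:240,200:370],None,fx=4.2,fy=4.2,interpolation=cv2.INTER_CUBIC))
E
```

```text
time: 7.98
ee_pos: [0.4017, 0.1008, 0.2487]
tcp_rot: [-3.141, 0.001, -3.001]
force: [0.4, -0.2, 0.5]
gripper_width: -0.0001
finger_force: 0.0
t 7.98 tip carton mm [-1.059e+02  2.000e-01  2.347e+02] yaw err deg -0.01 F [ 0.43 -0.23  0.55]
```

View pics/s6.png

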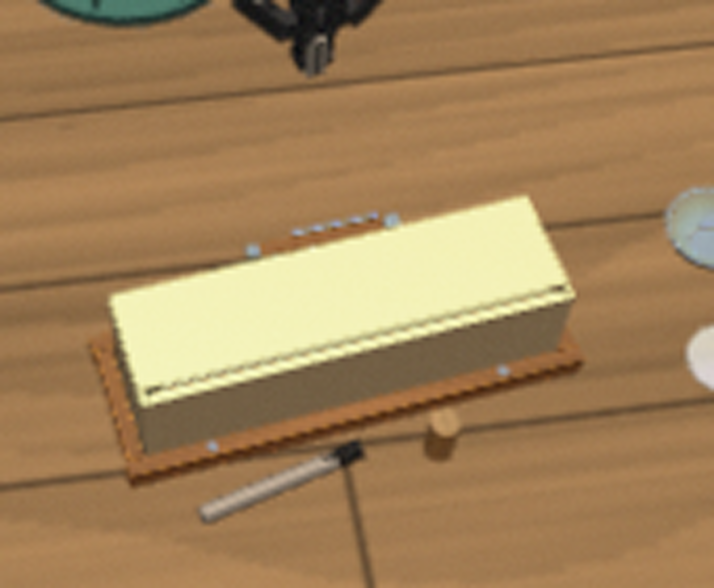

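The lid stays flush, from (110,297) to (573,290), with the lip showing in front of it. The cork (442,432), marker and corkscrew are where they were, and the robot is clear.

```bash
python3 -c "
from bench import workorder; print(workorder.finish_job())"
```

```text
the job is handed in; nothing more can be done
None
```

I closed the carton and handed the job in at about 8 s. The lid stayed flush after I let go, the tab is tucked in behind the front lip, and the nearby bystanders were still in place in the last picture. The hand-in gave no verdict.

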